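# Snap the cover onto the chilled sample rack

## Task

Slide the round blue sample rack along the bench, without lifting it, until it stands wholly and centrally on the round cold plate. Then take the orange cover by its knob and press it down onto the rack's steel stud until it snaps home, and finish while still holding it and pressing it firmly down. Leave everything else where it is.

Things in the scene. Friction and masses are not known exactly. Their poses are not given: they have to be found in the camera images.
- chiller: The cold plate: a pale bare-metal disc 136 mm across with a dark border (148 mm), let in flush with the bench, fixed. Origin: centre of the disc at bench level. Its white control box (75 x 130 mm, 45 mm high) stands on the bench beyond the plate on its own +x side, its near face 95 mm from the origin.
- rack: Loose blue round sample rack, 0.6 to 0.9 kg, on the bench: disc 110 mm across, 26 mm high, with ten coloured tube caps on top (to 32 mm, on a 78 mm circle); in the middle a collar 34 mm across up to 34 mm, and on it an upright steel stud, by which it may be gripped from above. Origin: centre of the underside; z up.
- stud_top (a point): Top of the rack's steel stud, on its axis, 58 mm above the rack's underside. Stud, as heights above the underside: neck 13 mm across from 34 to 44 mm, widening to the head, 20 mm across from 50 to 53 mm, tapering to 10 mm across at 58 mm. The head may be gripped from any side.
- cover: Loose orange round cover, 0.13 to 0.2 kg, lying right way up on the bench: disc 112 mm across, 5 mm thick; hub 44 mm across up to 40 mm; on it a solid black knob 24 mm across, from 40 to 66 mm, to be gripped from above, from any side. Origin: centre of the underside; z up. Its turn about the vertical does not matter.
- cover_bore (a point): Mouth of the bore under the cover's hub, at the cover's origin: 23 mm across, 34 mm deep, with four spring balls 10 mm up that leave 15 mm between them. Pressed onto the stud, the push rises to some 9 to 18 N and drops suddenly as the balls pass under the stud's head; the underside then rests on the collar, 34 mm above the rack's origin.
- petri: Bystander, to be left alone: closed petri dish with a yellow disc on top, 91 mm across, 28 mm high. Origin: centre of the underside.
- timer: Bystander, to be left alone: white square bench timer with a dark display, 60 x 60 x 22 mm. Origin: centre of the underside.
- jar: Bystander, to be left alone: small amber jar, 56 mm across, 65 mm high. Origin: centre of the underside.
- bottle: Bystander, to be left alone: amber reagent bottle, 64 mm across, 100 mm high. Origin: centre of the underside.
- tipbox: Bystander, to be left alone: green pipette-tip box with a clear lid, 82 x 122 x 57 mm. Origin: centre of the underside.
- beaker: Bystander, to be left alone: glass beaker, 68 mm across, 85 mm high. Origin: centre of the underside.
Mind the look-alikes: they are no part of the job. Leave any brown or pink look-alike of the cover alone.

How it is judged:
On the way, in this order (a step that is already met when the one before it is completed fails the run):
1. the rack stands wholly on the cold plate, flat on the bench (horizontal distance between rack and chiller below 0.012 m and height (world z) of rack below 0.004 m and linear speed of rack below 0.03 m/s), for 0.2 s.
2. the cover has snapped home on the rack's stud (z of cover in the frame of rack between 0.03 and 0.036 m and x of cover in the frame of rack between -0.004 and 0.004 m and y of cover in the frame of rack between -0.004 and 0.004 m and angle between the z axis of cover and the z axis of rack, either way round below 0.06 rad and horizontal distance between rack and chiller below 0.012 m), for 0.2 s.
At the end, for the whole second after the job is handed in: Rack flat on the bench, its centre within 12 mm of the plate's; cover snapped home (underside within 2 mm of the collar, upright, centred within 4 mm), at rest, the fingers still on it and pressing it onto the rack with more than 6 N in all (its weight is under 2 N) (all of step 2 and angle between rack's own z axis and vertical below 0.06 rad and height (world z) of rack below 0.004 m and contact force between cover and rack above 6 N and contact force between the fingers and cover above 2 N and linear speed of cover below 0.02 m/s); the arm keeps its last pose, push and grip.
It fails at once if the rack is lifted off the bench or tipped (height (world z) of rack above 0.008 m or angle between rack's own z axis and vertical above 0.12 rad).
It fails at once if a bystander is pushed more than 20 mm or knocked over (distance of any of petri, timer, jar, bottle, tipbox, beaker from where it was at the start of the episode above 0.02 m or angle between any of petri, timer, jar, bottle, tipbox, beaker's own z axis and vertical above 0.4 rad).
It also fails if it takes over 70 s, if anything falls off the work surface, if the arm or the gripper's body presses on something with over 40 N, if the wrist force passes 120 N, or if a joint passes its speed limit or range.

## Robot

A 7-joint arm with a two-finger parallel gripper is mounted at the origin on the work surface. World frame = base frame: x ahead of the robot, y to its left, z up, the work surface at z = 0. Lengths are in m, angles in rad, forces in N, time in s.
With the tool pointing down it reaches from about 0.425 to 1.025 m from the base axis. Payload 9.4 kg.
Tool frame: the origin (TCP) lies midway between the tips of the shut fingers; the grasp point (between the pads) lies 19 mm behind it; z points along the fingers, y is the line along which they close (so a half turn about z gives the same grasp; the last joint's range is limited). The gripper opens to 93 mm and grips with 3 to 60 N. Pads are 15 mm wide; open, the fingers measure 128 mm over their backs; the gripper's body (75 mm by 188 mm) begins 65 mm behind the grasp point.
Start: joints at [1.19, 0.599, -0.003, 1.599, 0.002, 0.943, -0.08], TCP at [0.217, -0.692, 0.219] pointing down, gripper open.
Joint ranges: [-2.57, 2.57], [-0.35, 1.97], [-1.29, 1.29], [0.11, 2.56], [-1.05, 4.19], [0.11, 1.86], [-2.63, 2.63]. Speed limits (rad/s): [2.22, 2.22, 3.01, 3.01, 3.14, 3.14, 3.14].

## Interface

Orientations are given as a rotation vector (axis times angle).
In Python, from plant import bot gives the robot as it stands. The module is installed in compiled form; this text tells all that it offers. Calls block until the motion is done:
- bot.reach(position, orientation): joint-space move of the TCP to a pose.
- bot.movel(position, orientation=None, v=0.15, max_force=None): straight line of the TCP; orientation=None keeps the orientation; v is the mean speed in m/s. With max_force (N) it stops when the force on the tool has changed by that much, and returns True; else False.
- bot.move_j(angles): joint-space move.
- bot.release() and bot.close(newtons=None): open the fingers fully, or close them until they stop; newtons is the grip in N (None keeps the last).
- bot.hold(seconds).
- bot.ik(position, orientation): joint angles nearest the present ones, or None.
- bot.camera(name): name is "scene" or "top"; returns the picture (480x640x3 uint8, red, green, blue); there is no depth.
- bot.camera_info(name): a dict with "K" (3x3 intrinsics, pixels), "k1" (the pictures are not rectified: a ray, as slopes to the right and down, at radius r is drawn at 1 + k1 r^2 times it, then the intrinsics apply), "R" (3x3) and "t" (3): a world point X has camera coordinates R X + t. Camera axes: x right, y down, z forward; pixel columns grow to the right and rows downward; lengths in m; the calibration is good to about 2 mm. A picture is of the moment at which its call begins. camera_info takes no time and is no camera call.
A pose or a line that the arm cannot do raises bot.MotionError and nothing moves.
- bot.finish_job(): hands the job in; it is judged then, once.
Trained networks look in the newest picture that a camera, given by its name, has taken for a name from the list of things; names that differ only in an ending like _2 or _b are one class to them, and where a whole thing is asked for, a point or a joint stands for the part that bears it (a point fixed in the world has none). Each returns a list of dicts, best first, with "conf" (0 to 1); they miss things now and then, are a little off and sometimes report something else, mostly with a low value. They report only what shows in the picture. A call takes as long as a camera call. They do not tell look-alikes from the thing itself.
- bot.spot_in(label, camera): "box" ([left, top, right, bottom] as shares, 0 to 1, of the picture: columns of its width, rows of its height, round what is visible of it).
- bot.masks_of(label, camera): "region" (480x640 bool, what is visible of it) and "box" ([left, top, right, bottom] as shares, 0 to 1, of the picture: columns of its width, rows of its height, round what is visible of it).
- bot.spot_point(label, camera): "position" ([row, column] as shares, 0 to 1, of the picture: columns of its width, rows of its height: a listed point, or the origin of a listed thing).
Readings, each from a call of its own:
- bot.read_time_s(): time.
- bot.read_joints(): joint angles.
- bot.read_joint_velocities(): joint speeds.
- bot.read_joint_torque(): joint torques, N m.
- bot.read_tool_pos(): TCP position.
- bot.read_eef_rot(): TCP orientation.
- bot.read_wrist_force(): force on the tool from outside, world axes, zero at the start.
- bot.read_wrist_torque(): the same for the moment, N m.
- bot.read_finger_gap(): opening from 0.0 (shut) to 1.0 (fully open).
- bot.read_gripper_force(): force on a finger pad.
Only numpy, scipy, OpenCV 4.12 (cv2) and the standard library are available. Lean on these libraries where they do the work, as an engineer would, in place of code of your own. Each camera call takes 0.05 s, during which the arm holds its last target. There are 200 camera calls.

## Working session

There is one attempt and no reset: what is moved stays moved. The work goes in short steps, each a Python script; the robot and the scene stay as the last script left them, time stands still between calls to the robot, and variables do not carry over. Pictures are saved under pics/ and viewed, at most 10 in all, crops included, and the job is handed in when it is done.

```bash
mkdir -p pics; cat > h.py <<'E'
import numpy as np, cv2
from plant import bot
def pic(cam,name):
    im=bot.camera(cam); cv2.imwrite('pics/'+name,im[:,:,::-1]); return im
def ray(cam,row,col):
    c=bot.camera_info(cam);K=np.array(c['K']);R=np.array(c['R']);t=np.array(c['t'])
    d=np.array([(col-K[0,2])/K[0,0],(row-K[1,2])/K[1,1]]);u=d.copy()
    for _ in range(30): u=d/(1+c['k1']*(u@u))
    return -R.T@t, R.T@np.array([u[0],u[1],1])
def at(cam,row,col,z):
    o,d=ray(cam,row,col); return (o+d*(z-o[2])/d[2])[:3]
def proj(cam,X):
    c=bot.camera_info(cam);K=np.array(c['K']);p=np.array(c['R'])@np.array(X)+np.array(c['t'])
    u=p[:2]/p[2];u=u*(1+c['k1']*(u@u));return np.array([K[1,1]*u[1]+K[1,2],K[0,0]*u[0]+K[0,2]])
def pts(label,cam,z):
    out=[]
    for d in bot.spot_point(label,cam):
        r,c=d['position'][0]*480,d['position'][1]*640
        out.append((round(d['conf'],2),round(r,1),round(c,1),at(cam,r,c,z).round(4)))
    return out
E
python3 - <<'E'
from h import *
for cam in('top','scene'):
    pic(cam,cam+'0.png'); i=bot.camera_info(cam); print(cam,np.array(i['K'])[0,0],i['k1'],(-np.array(i['R']).T@np.array(i['t'])).round(3))
    for l,z in(('chiller',0),('rack',0),('stud_top',.058),('cover',0),('cover_bore',0),('petri',0),('timer',0),('jar',0),('bottle',0),('tipbox',0),('beaker',0)):
        for p in pts(l,cam,z): print(l,*p)
E
```

```text
top 536.6829705814122 -0.02564258298286768 [0.414 0.051 1.158]
chiller 0.58 219.6 375.7 [ 0.5746 -0.0256  0.    ]
rack 0.83 264.9 503.7 [ 0.4804 -0.3003  0.    ]
stud_top 0.7 265.4 513.5 [ 0.4764 -0.3025  0.058 ]
cover 0.78 258.6 141.6 [0.4816 0.4852 0.    ]
cover 0.66 246.9 229.1 [0.5103 0.2926 0.    ]
cover 0.66 317.7 181.2 [0.355  0.3921 0.    ]
cover_bore 0.8 255.2 138.1 [0.489  0.4935 0.    ]
cover_bore 0.74 246.5 225.9 [0.5111 0.2997 0.    ]
cover_bore 0.72 321.0 182.6 [0.3481 0.3887 0.    ]
cover_bore 0.36 198.8 170.0 [0.615  0.4281 0.    ]
petri 0.79 315.6 354.7 [0.3669 0.0174 0.    ]
petri 0.7 332.0 260.9 [0.3281 0.2178 0.    ]
petri 0.33 200.0 169.1 [0.6123 0.43   0.    ]
timer 0.69 331.6 452.6 [ 0.337  -0.1907  0.    ]
timer 0.49 244.5 226.2 [0.5155 0.2993 0.    ]
jar 0.64 331.3 262.8 [0.3297 0.2139 0.    ]
bottle 0.69 177.1 518.6 [ 0.6721 -0.3353  0.    ]
tipbox 0.89 159.7 233.9 [0.7043 0.2886 0.    ]
beaker 0.75 201.2 169.1 [0.6096 0.4298 0.    ]
scene 476.2333182559428 -0.1166526133692717 [ 1.2   -0.127  0.717]
chiller 0.88 290.0 286.3 [ 0.576  -0.0315  0.    ]
rack 0.76 279.4 150.4 [ 0.4769 -0.2978  0.    ]
stud_top 0.65 289.8 288.2 [ 0.627  -0.0358  0.058 ]
stud_top 0.59 260.5 143.9 [ 0.4799 -0.2967  0.058 ]
stud_top 0.45 262.3 502.3 [0.6677 0.3858 0.058 ]
cover 0.89 217.7 495.8 [0.4841 0.4948 0.    ]
cover 0.86 244.7 428.7 [0.5283 0.2988 0.    ]
cover 0.71 190.4 432.9 [0.3473 0.3933 0.    ]
cover 0.62 260.6 503.2 [0.6167 0.4357 0.    ]
cover_bore 0.85 217.7 494.2 [0.4831 0.491  0.    ]
cover_bore 0.71 193.2 434.0 [0.3587 0.391  0.    ]
cover_bore 0.67 242.3 427.5 [0.5205 0.2996 0.    ]
petri 0.59 219.2 287.1 [0.363  0.0155 0.    ]
timer 0.84 225.7 197.6 [ 0.3316 -0.1894  0.    ]
jar 0.61 197.8 363.5 [0.3318 0.2136 0.    ]
bottle 0.86 364.2 129.2 [ 0.6767 -0.3376  0.    ]
tipbox 0.95 308.0 462.4 [0.7109 0.2883 0.    ]
beaker 0.84 262.0 504.4 [ 0.6211  0.436  -0.    ]
```

View pics/top0.png

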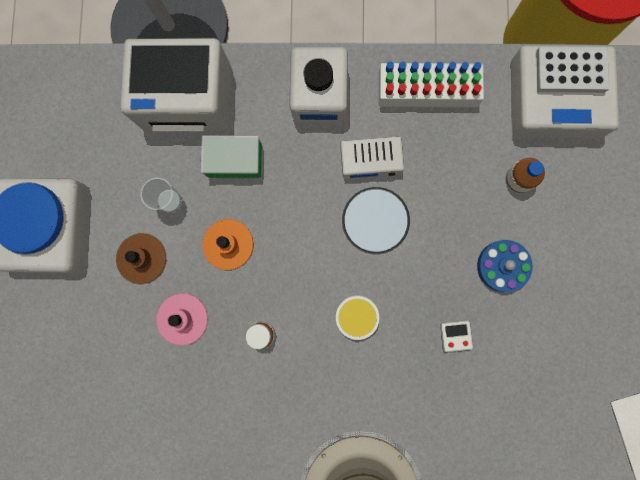

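View pics/scene0.png

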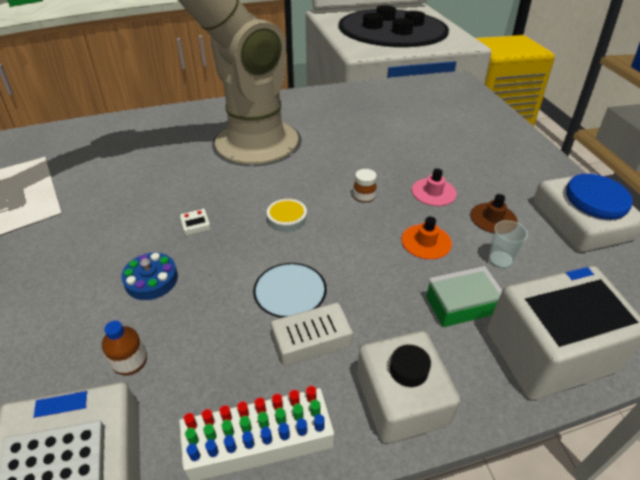

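The top view shows the rack at (265,504), the plate at (220,376) and petri, timer and bottle clear of the line between them. Candidates for the cover are orange (row 244, col 228), brown (258,140) and pink (320,181); by the description I choose orange. Next I'll refine the positions by fitting outlines on their known planes.

```bash
cat >> h.py <<'E'
def fit(cam,im,lo,hi,near,z,win=60):
    """circle fitted to the outline of an HSV blob near a pixel, put on plane z"""
    m=cv2.inRange(cv2.cvtColor(im,cv2.COLOR_RGB2HSV),lo,hi); k=np.zeros_like(m)
    r,c=map(int,near); k[max(r-win,0):r+win,max(c-win,0):c+win]=1; m=cv2.morphologyEx(m*k,cv2.MORPH_CLOSE,np.ones((5,5)))
    cs=max(cv2.findContours(m,cv2.RETR_EXTERNAL,cv2.CHAIN_APPROX_NONE)[0],key=cv2.contourArea)
    P=np.array([at(cam,y,x,z)[:2] for x,y in cv2.convexHull(cs)[:,0]]).astype(np.float32)
    (x,y),(a,b),_=cv2.fitEllipse(P); ctr,rad=cv2.minEnclosingCircle(P); return np.round([x,y,a,b,*ctr,2*rad],4)
BLUE=((100,120,40),(125,255,255)); OR=((5,180,120),(17,255,255)); PALE=((95,20,140),(115,90,255))
E
python3 - <<'E'
from h import *
T=bot.camera('top');S=bot.camera('scene')
for n,c,z,a,b in(('cover',OR,.005,(244,228),(242,428)),('rack',BLUE,.026,(265,504),(275,150)),('plate',PALE,0,(220,376),(290,288))):
    print(n,'top',fit('top',T,*c,a,z)); print(n,'scene',fit('scene',S,*c,b,z))
cr=cv2.resize(T[200:290,190:270],None,fx=6,fy=6)
cv2.imwrite('pics/crop1.png',cr[:,:,::-1])
print(bot.read_eef_rot(),bot.read_wrist_force(),bot.read_joints())
E
```

```text
cover top [0.5161 0.2953 0.1079 0.1087 0.5164 0.2954 0.1096]
cover scene [0.5185 0.2964 0.1078 0.1144 0.5174 0.2973 0.116 ]
rack top [ 0.4774 -0.2943  0.1081  0.1135  0.4766 -0.2943  0.1138]
rack scene [ 0.4887 -0.2942  0.1091  0.1315  0.4889 -0.2914  0.1301]
plate top [ 0.574  -0.0252  0.1341  0.1358  0.5739 -0.0253  0.1363]
plate scene [ 0.5731 -0.0245  0.1336  0.1355  0.5733 -0.0245  0.1362]
[-3.10539452e+00 -4.75357051e-01  4.52123841e-05] [-0.18209577 -0.54894113  0.36621415] [ 1.19033715  0.59931279 -0.00251569  1.59942223  0.00178071  0.94289199
 -0.0797915 ]
```

View pics/crop1.png

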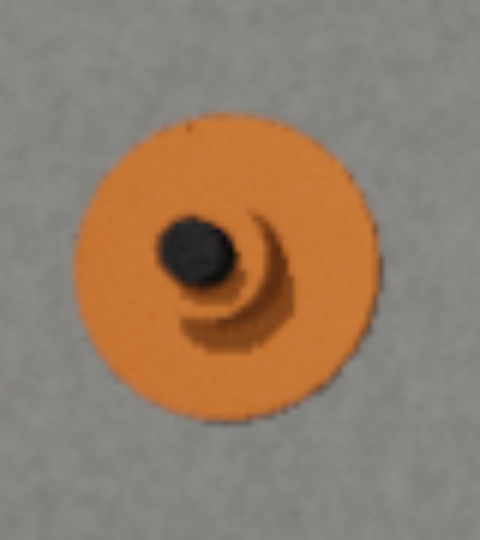

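The choice is confirmed: an orange disc of about 110 mm with a black knob. Fits from both cameras give plate (0.5735,-0.025), rack (0.4775,-0.294) and cover (0.517,0.296). I'll grip the stud crosswise first to centre it, then along the slide direction.

```bash
cat >> h.py <<'E'
from scipy.spatial.transform import Rotation as Ro
PLATE=np.array([.5735,-.0249])
def down(phi,pos):
    """tool-down rotvec with closing line at angle phi; the half turn with the smaller last-joint angle"""
    best=None
    for p in(phi,phi+np.pi):
        y=np.array([np.cos(p),np.sin(p),0]);z=np.array([0,0,-1.]);x=np.cross(y,z)
        o=Ro.from_matrix(np.c_[x,y,z]).as_rotvec(); q=bot.ik(pos,o)
        if q is not None and(best is None or abs(q[6])<best[0]): best=(abs(q[6]),o)
    return best[1]
def st(s): print(s,'t',round(bot.read_time_s(),2),'tcp',np.round(bot.read_tool_pos(),4),'F',np.round(bot.read_wrist_force(),1),'gap',round(bot.read_finger_gap()*93,1),'grip',round(bot.read_gripper_force(),1))
E
python3 - <<'E'
from h import *
r=np.array([.4775,-.294]); phi=np.arctan2(*(PLATE-r)[::-1])
lo=[*r,.041]; hi=[*r,.10]
bot.reach(hi,down(phi+np.pi/2,hi)); st('above')
print(bot.movel(lo,v=.08,max_force=15)); st('low')
bot.close(10); st('cross grip')
bot.release(); bot.movel([*r,.075],v=.15)
bot.reach([*r,.075],down(phi,lo)); 
print(bot.movel(lo,v=.08,max_force=15)); bot.close(20); st('grip')
pic('scene','grip.png')
E
```

```text
above t 3.08 tcp [ 0.4772 -0.2955  0.1002] F [ 0.   0.3 -0.4] gap 93.0 grip 0.0
False
low t 3.97 tcp [ 0.4777 -0.2941  0.0412] F [-0.   0.7  0.4] gap 93.1 grip 0.0
cross grip t 5.12 tcp [ 0.4782 -0.2942  0.0411] F [ 2.3 -0.5 -1.4] gap 18.7 grip 10.0
False
grip t 9.51 tcp [ 0.4771 -0.2947  0.041 ] F [-0.6 -3.7  0.6] gap 18.2 grip 20.0
```

View pics/grip.png

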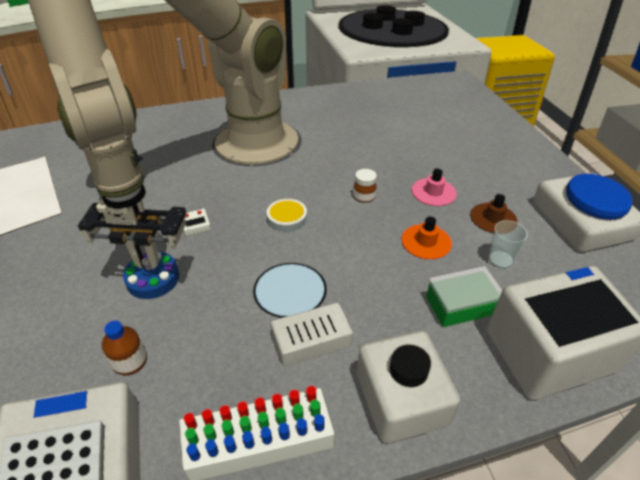

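The gripper holds the stud at (262,148), with an 18–19 mm gap on the 20 mm head and the rack flat. Now I slide it to the plate.

```bash
python3 - <<'E'
from h import *
bot.movel([*PLATE,.041],v=.06); st('slid'); bot.hold(.3); st('settled')
bot.release(); bot.movel([*PLATE,.075],v=.15)
p=np.array([.4775,-.294]); phi=np.arctan2(*(PLATE-p)[::-1])
lo=[*PLATE,.041]
bot.reach([*PLATE,.075],down(phi+np.pi/2,lo)); bot.movel(lo,v=.08,max_force=15); bot.close(10); bot.hold(.3);st('cross grip')
bot.release(); bot.movel([*PLATE,.13],v=.15)
c=np.array([.517,.296]); hi=[*c,.14]
bot.reach(hi,down(np.pi/2,hi)); bot.hold(.3); st('at cover')
T=pic('top','placed.png'); S=bot.camera('scene')
print('stud',pts('stud_top','top',.058),pts('stud_top','scene',.058)); print('rack',fit('top',T,*BLUE,(220,376),.026))
print(pts('rack','scene',0))
E
```

```text
slid t 14.47 tcp [ 0.5735 -0.025   0.041 ] F [-0.6 -3.3 -1.2] gap 18.5 grip 20.0
settled t 14.77 tcp [ 0.5735 -0.025   0.041 ] F [-0.7 -3.3  0.1] gap 18.3 grip 20.0
cross grip t 19.49 tcp [ 0.5737 -0.0249  0.041 ] F [ 1.3 -0.7 -1.5] gap 18.9 grip 10.0
at cover t 23.01 tcp [0.5173 0.2953 0.14  ] F [-0.6  0.1  0.6] gap 92.5 grip 0.0
stud [(0.91, 218.0, 375.2, array([ 0.5698, -0.0207,  0.058 ]))] [(0.96, 271.7, 287.4, array([ 0.5819, -0.0275,  0.058 ]))]
rack [ 0.5711 -0.0235  0.106   0.109   0.571  -0.0234  0.1096]
[(0.82, 288.3, 286.9, array([ 0.5719, -0.0293,  0.    ]))]
```

View pics/placed.png

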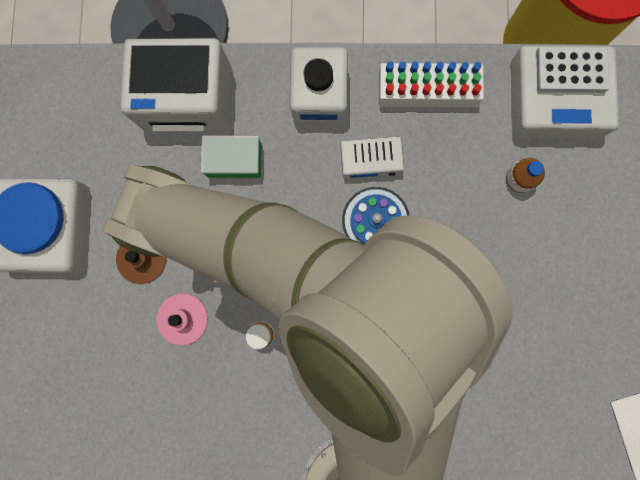

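The rack at (220,376) sits centrally on the plate, with the dark border visible all round. Next I take the cover with the same two-way centring grip.

```bash
python3 - <<'E'
from h import *
c=np.array([.517,.296]); lo=[*c,.043]
print(bot.movel(lo,v=.1,max_force=12)); bot.close(8); bot.hold(.2); st('cross')
bot.release(); bot.movel([*c,.08],v=.15)
bot.reach([*c,.08],down(0,lo)); print(bot.movel(lo,v=.08,max_force=12)); bot.close(45); bot.hold(.2); st('grip')
bot.movel([*c,.16],v=.12); st('lifted')
up=[*PLATE,.16]; bot.movel(up,v=.15); bot.movel([*PLATE,.125],v=.08); bot.hold(.3); st('over rack')
pic('scene','over.png')
x=cv2.imread('pics/over.png')[170:350,180:400]; cv2.imwrite('pics/overc.png',cv2.resize(x,None,fx=3,fy=3))
E
```

```text
False
cross t 25.65 tcp [0.517  0.2959 0.0429] F [0.1 0.2 0.8] gap 24.0 grip 8.0
False
grip t 30.25 tcp [0.5171 0.296  0.043 ] F [ 1.   0.5 -0.3] gap 23.2 grip 45.0
lifted t 31.38 tcp [0.5166 0.2957 0.1593] F [ 0.3  0.3 -1.5] gap 23.0 grip 45.0
over rack t 34.58 tcp [ 0.5737 -0.025   0.1254] F [-0.   0.  -2.1] gap 22.9 grip 45.0
```

View pics/overc.png

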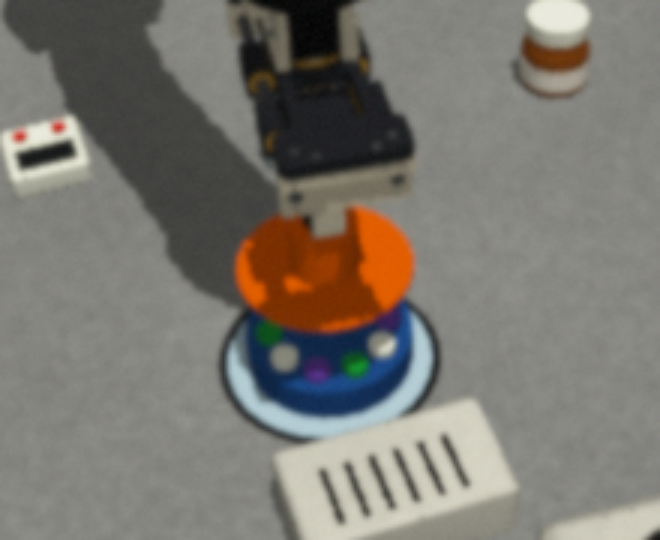

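The cover hangs level over the rack (crop 325,265). I'll lower it onto the stud in stages, checking the force.

```bash
python3 - <<'E'
from h import *
h=bot.movel([*PLATE,.092],v=.04,max_force=5); st(('entry',h))
if not h:
    h=bot.movel([*PLATE,.070],v=.02,max_force=30); st(('press',h)); bot.hold(.5); st('held')
E
```

```text
('entry', False) t 35.61 tcp [ 0.5736 -0.0249  0.0922] F [-0.1  0.1 -2.1] gap 23.3 grip 45.0
('press', True) t 36.38 tcp [ 0.5735 -0.025   0.0769] F [-1.7 -0.2  8.1] gap 23.0 grip 45.0
held t 36.88 tcp [ 0.5735 -0.025   0.0769] F [-1.4 -1.   8.4] gap 23.1 grip 45.0
```

```bash
python3 - <<'E'
from h import *
h=bot.movel([*PLATE,.0745],v=.01,max_force=9); bot.hold(.7); st(('more',h))
pic('scene','fin.png')
x=cv2.imread('pics/fin.png')[190:350,190:390]; cv2.imwrite('pics/finc.png',cv2.resize(x,None,fx=3,fy=3))
E
```

```text
('more', True) t 37.79 tcp [ 0.5735 -0.025   0.077 ] F [-1.5 -0.   8.6] gap 23.2 grip 45.0
```

View pics/finc.png

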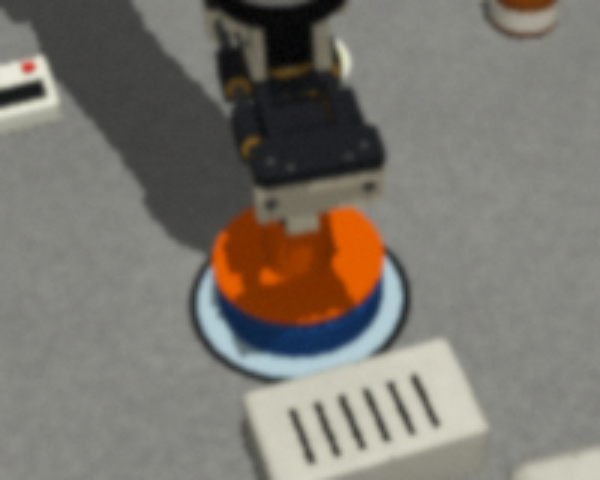

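The cover is home: its rim is flush above the blue rack and level (crop 298,262). I'll add a little push for margin.

```bash
python3 - <<'E'
from h import *
h=bot.movel([*PLATE,.0760],v=.005,max_force=25); bot.hold(.5); st(('more',h)); bot.hold(1); st('held')
E
```

```text
('more', False) t 38.61 tcp [ 0.5736 -0.025   0.0769] F [-3.2 -0.  14.5] gap 22.9 grip 45.0
held t 39.61 tcp [ 0.5735 -0.0249  0.0769] F [-4.   0.4 14.9] gap 23.3 grip 45.0
```

```bash
python3 -c "
from h import *
print(bot.finish_job()); st('end')"
```

```text
the job is handed in; nothing more can be done
None
the job is handed in; nothing more can be done
```

The job is handed in, though no verdict came back: the rack stands centrally on the cold plate, the cover appears snapped home on the stud (by tool height and picture), and the gripper was still holding it and pressing down with about 15 N when I handed in at about 40 s.

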